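# Hang the vial block on the desk cleat

### The job

Lift the loaded vial block out of its carrier lane and stand it upright on the open desk, letting go of it. Then take it again by its two sides, tip its foot towards you to bring the angled rear strip over the cleat, and let it swing down and drop so that it hangs locked and plumb in the free part of the cleat, beside the block that hangs there already. Keep both vials in the block and leave the jar and the label roll where they are.

Things in the scene. Friction and masses are not known exactly. Their poses are not given: they have to be found in the camera images.
- rack: Loose vial block, 0.16-0.28 kg. Origin: underside, mid footprint; z up, x to its rear, y along its width. Grey, x -20..20, y -30..30, z 0..72 mm, flat sides, paper label in front. Two 19 mm holes 36 deep (x -1, y +-14) hold vials up to z 87. Mass centre x 3, z 35. Starts in a carrier lane, rear to the carrier's +x end; side gaps there only 3 mm, so pinch it front to rear.
- strip_edge (a point): Middle of the rounded free edge (radius 2 mm) of the block's angled rear strip, at block x 35.4, z 51.2 mm; block axes. The aluminium strip, 4 mm thick, 50 mm wide in y, leaves the rear face (upper side at z 69.5) and slopes 45 deg down and back. A front-to-rear pinch at z 51 spans 57 mm, from x -20 to 37.4.
- lip (a point): Rear end of the block's lower lip: 7 mm out from the rear face, at block x 27, z 23..28 mm (point at z 25.5), 50 mm wide in y. Below it two rubber bumpers, 10 mm thick, reach back to x 39 at z 6, y +-19. On the cleat the lip ends up under the cleat, so a plumb block can be neither lowered on nor lifted off.
- bay (a point): Top of the cleat's rounded nose, middle of its free part, 170 mm above the desk; z up, x into the board, y along the cleat. Fixed. Nose radius 2 mm (x -2..2, z -4..0). Board face at x 16. Behind the nose a 45 deg face slopes down to the board: a V groove 14 mm wide, open at the top. Cleat front at x -2, underside at z -26. Free from y -85 to 105.
- home (a point): On the cleat stand, axes as bay: where the block's origin lies when it hangs locked there (x -23, z -60 mm of bay; it may settle 1 mm deeper), block axes along these. Strip on the 45 deg face, edge at bay x 12.4, z -9; bumpers on the board; lip under the cleat with 6 mm play. Only 1.6 mm is left between strip and board, so hold the block by its sides (60 mm) to hang it.
- hook_on (a point): On the cleat stand, axes as bay, at bay x 11, z -7 mm: where strip_edge may lie to start the swing, with the block tipped 25 deg about y (foot out to -x, top to the board); come in from the front, so tipped, with the edge 14 mm above this, then down. From there swing the block plumb about its strip while it comes down to home. Under 15 deg of tip the lip strikes the cleat's front.
- cleat_stand: Fixed grey stand. Origin on the desk under the board's front face; z up, x to its rear, y along it. Board 270 mm wide, 10 thick, top at z 182, free above; foot plate 8 mm thick, x -55..95. Aluminium cleat 264 mm long on its front. A like block hangs there already, fixed, at y 58..118 mm.
- carrier: Black open carrier, fixed, 190 (x) x 146 (y) mm, two lanes along x, each 66 mm wide, 180 long, centred at y +-35. Origin: centre of the underside. Floor 4 mm thick, side and middle walls 70 mm high, end walls 34. One lane holds the vial block, the other the jar.
- vial_left: White-capped glass vial, 17 mm across, 51 mm high, loose in the block's +y hole. Origin: centre of its underside, in the hole at block x -1, y 14, z 36 mm.
- vial_right: The same kind of vial in the block's -y hole (y -14).
- jar: Small jar with a lid, 61 mm across, 55 mm high, in the carrier's other lane. Origin: centre of the underside. To be left alone.
- label_roll: Roll of blank labels lying flat on the desk, 66 mm across, 26 mm high. Origin: centre of the underside. To be left alone.
Not all that is in view belongs to the job. What is shaped like the rack but green is not meant.

How it is judged:
By the outcome, as a careful person would: the job done as asked, in the order asked, and still so for the second after the job is handed in, with the robot touching nothing.
It also fails if it takes over 51 s, if anything falls off the work surface, if the arm or the gripper's body presses on something with over 40 N, if the wrist force passes 120 N, or if a joint passes its speed limit or range.

### The arm

A 6-joint arm with a two-finger parallel gripper is mounted at the origin on a cart in front of the work surface, level with it; the furniture and walls round the work are solid. World frame = base frame: x ahead of the robot, y to its left, z up, the work surface at z = 0. Lengths are in m, angles in rad, forces in N, time in s.
With the tool pointing down it reaches from about 0.375 to 0.975 m from the base axis. Payload 3.8 kg.
Tool frame: the origin (TCP) lies midway between the tips of the shut fingers; the grasp point (between the pads) lies 19 mm behind it; z points along the fingers, y is the line along which they close (so a half turn about z gives the same grasp; the last joint's range is limited). The gripper opens to 85 mm and grips with 20 to 120 N. Pads are 22 mm wide; open, the fingers measure 114 mm over their backs; the gripper's body (76 mm by 85 mm) begins 54 mm behind the grasp point. The pads swing forward as they close: fully open they stand 13 mm farther back than shut.
Start: joints at [1.303, 0.264, 1.604, -0, 1.274, -0.037], TCP at [0.154, 0.657, 0.231] pointing down, gripper open.
Joint ranges: [-2.63, 2.63], [-0.94, 2.18], [0.31, 2.57], [-1.31, 4.45], [0, 2.66], [-2.55, 2.55]. Speed limits (rad/s): [2.57, 2.57, 3.14, 3.14, 3.14, 3.14].

### API

Orientations are given as a rotation vector (axis times angle).
In Python, from workcell import bot gives the robot as it stands.
- The arm moves only by the tool step_arm, never from a script. Its argument "motion" is a list of rows, each a list of 5 numbers: the finger opening in cm, from 0 to 8.54, then the shift along the tool's x, y, z in cm, then the turn about the tool's z in degrees. In form: [[claw, dx, dy, dz, twist], ...]. A call has 1 to 20 rows; each row is the pose to reach, as a shift and turn from the pose commanded when the call began, along the tool's axes at that moment; what a row does not reach only later rows make up. A row lasts 1/10 s, in which the tool goes at most 50 mm and 8.59 degrees, less where a joint would pass 70% of its speed; a pose out of reach is approached as far as the arm can. A call with a gripper value outside its range is refused whole. The fingers move at their own pace and stop on an object; "force" is the grip in N (left out, the last holds). Time passes only in rows, so rows that repeat a pose let the fingers close. It gives the time, the measured TCP pose, the force, the opening and the grip force at its end, in the units of the state.
- bot.read_state(): the state, without advancing time (a new reading comes with each control period).
- bot.read_camera(name): name is "scene" or "top"; returns (picture, depth): 480x640x3 uint8, red, green, blue; 480x640 float32, m along the optical axis (not along the pixel's ray), 0 where there is no reading.
- bot.calibration(name): a dict with "mtx" (3x3 intrinsics, pixels), "k1" (the pictures are not rectified: a ray, as slopes to the right and down, at radius r is drawn at 1 + k1 r^2 times it, then the intrinsics apply), "origin" and "orientation" of the camera in the world. Camera axes: x right, y up, looking along -z (the intrinsics and any distortion apply to the point x, -y, -z); pixel columns grow to the right and rows downward; lengths in m; the calibration is good to about 2 mm. A picture is of the moment at which its call begins. calibration takes no time and is no camera call.
- bot.finish_job(): hands the job in; it is judged then, once.
The state is a dict: "time": time; "q": joint angles; "joint_vel": joint speeds; "joint_torque": joint torques, N m; "tool_pos": TCP position; "tcp_rot": TCP orientation; "wrist_force": force on the tool from outside, world axes, zero at the start; "torque": the same for the moment, N m; "width": opening from 0.0 (shut) to 1.0 (fully open); "grip_force": force on a finger pad.
Only numpy, scipy, OpenCV 4.12 (cv2) and the standard library are available. Lean on these libraries where they do the work, as an engineer would, in place of code of your own. Each camera call takes 0.05 s, during which the arm holds its last target. There are 200 camera calls.

## Working session

There is one attempt and no reset: what is moved stays moved. The work goes in short steps, Python scripts to look and compute and a tool call to move; the robot and the scene stay as the last step left them, time stands still between calls to the robot, and variables do not carry over. Pictures are saved under pics/ and viewed, at most 10 in all, crops included, and the job is handed in when it is done.

Besides the shell and the picture viewer there is one more tool, called after "Emit:" in YAML: its name, and indented under it one key for each argument. step_arm: Moves the arm, as the interface text tells. Its arguments: {"type":"object","properties":{"motion":{"type":"array","items":{"type":"array","items":{"type":"number"}}},"force":{"type":"number"}},"required":["motion"]}

```bash
ls; mkdir -p pics
cat > h.py <<'E'
import numpy as np, cv2
from scipy.spatial.transform import Rotation as R
from workcell import bot
def cal(n):
    c=bot.calibration(n); o=np.array(c["orientation"],float)
    M=R.from_rotvec(o).as_matrix() if o.size==3 else (o if o.shape==(3,3) else R.from_quat(o).as_matrix())
    return np.array(c["mtx"],float),c["k1"],np.array(c["origin"]),M
def rays(n,px):
    K,k1,o,M=cal(n); px=np.atleast_2d(np.float64(px))
    s=cv2.undistortPoints(px.reshape(-1,1,2),K,np.array([k1,0,0,0.])).reshape(-1,2)
    return o,np.c_[s[:,0],-s[:,1],-np.ones(len(s))]@M.T
def onz(n,px,z):
    o,d=rays(n,px); return o+d*((z-o[2])/d[:,2])[:,None]
def cloud(n,dep):
    v,u=np.mgrid[0:480,0:640]; o,d=rays(n,np.c_[u.ravel(),v.ravel()])
    return (o+d*dep.reshape(-1,1)).reshape(480,640,3)
E
python3 - <<'E'
from h import *
for n in("scene","top"):
    p,d=bot.read_camera(n); cv2.imwrite(f"pics/{n}0.png",p[:,:,::-1]); np.save(f"pics/{n}0.npy",d)
    print(n,bot.calibration(n))
s=bot.read_state(); print(s)
print(R.from_rotvec(s["tcp_rot"]).as_matrix().round(3))
E
```

```text
pics
scene {'mtx': array([[600.08622883,   0.        , 331.57434112],
       [  0.        , 600.08622883, 234.91123098],
       [  0.        ,   0.        ,   1.        ]]), 'k1': -0.1586861509250542, 'origin': array([-0.38599397, -0.65319237,  0.88047322]), 'orientation': array([ 0.91507767, -0.46848456, -0.90139467])}
top {'mtx': array([[447.20247508,   0.        , 318.95036947],
       [  0.        , 447.20247508, 242.86470983],
       [  0.        ,   0.        ,   1.        ]]), 'k1': -0.06087710987322672, 'origin': array([ 0.43035858, -0.00722714,  1.13724855]), 'orientation': array([ 0.09086113, -0.04466825, -1.58623422])}
{'time': 0.1, 'q': array([ 1.30310580e+00,  2.64675262e-01,  1.60524122e+00,  1.12449145e-06,
        1.27368766e+00, -3.68903334e-02]), 'joint_vel': array([ 1.65953121e-03, -1.81820061e-03, -4.14009223e-03, -1.16255249e-03,
       -4.55557656e-04,  1.25297157e-05]), 'joint_torque': array([ 3.74065894e-05, -5.16713583e+01, -3.68585658e+01, -1.20001869e-05,
        6.34007942e-03,  2.05719004e-05]), 'tool_pos': array([0.15423202, 0.65646912, 0.23008619]), 'tcp_rot': array([-0.36170104, -3.1203915 ,  0.00312251]), 'wrist_force': array([-0.08049473, -1.15861613, -0.00408018]), 'torque': array([-0.03048731, -0.05717939, -0.00743973]), 'grip_force': 0.0, 'width': 0.9995721822643997}
[[-0.973  0.229 -0.001]
 [ 0.229  0.973 -0.002]
 [ 0.    -0.002 -1.   ]]
```

View pics/scene0.png

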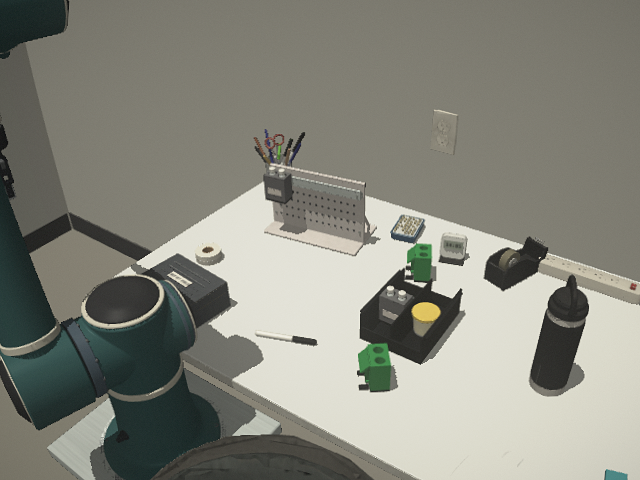

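View pics/top0.png

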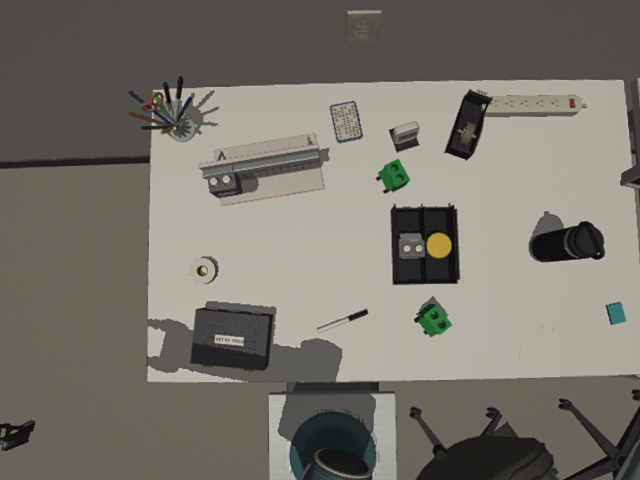

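Run:
```python
from h import *
t=cv2.imread("pics/top0.png"); s=cv2.imread("pics/scene0.png")
a=cv2.resize(t[200:290,380:470],(400,400),interpolation=2)
b=cv2.resize(s[265:365,355:465],(400,400),interpolation=2)
c=cv2.resize(t[125:210,195:335],(400,200),interpolation=2)
d=cv2.resize(s[155:255,255:385],(400,200),interpolation=2)
cv2.imwrite("pics/c.png",np.vstack([np.hstack([a,b]),np.hstack([c,d])]))
D=np.load("pics/top0.npy"); P=cloud("top",D)
for u,v in[(412,245),(406,235),(412,237),(439,245),(424,215),(300,160),(280,165),(265,162),(300,180),(320,185),(240,140),(500,200),(203,270),(224,178)]: print(u,v,P[v,u].round(4))
```

```text
412 245 [ 0.5132 -0.1976  0.0762]
406 235 [ 0.5389 -0.1868  0.0601]
412 237 [ 0.5333 -0.2002  0.0651]
439 245 [ 0.5133 -0.2655  0.0601]
424 215 [ 0.5855 -0.2301  0.069 ]
300 160 [0.6998 0.0599 0.1674]
280 165 [0.6912 0.1052 0.1611]
265 162 [0.699  0.139  0.1608]
300 180 [0.6917 0.0716 0.0067]
320 185 [0.678  0.0203 0.0041]
240 140 [0.8038 0.2288 0.0018]
500 200 [ 0.6313 -0.4424 -0.0012]
203 270 [ 0.4642  0.325  -0.0011]
224 178 [0.6558 0.2226 0.1981]
```

View pics/c.png

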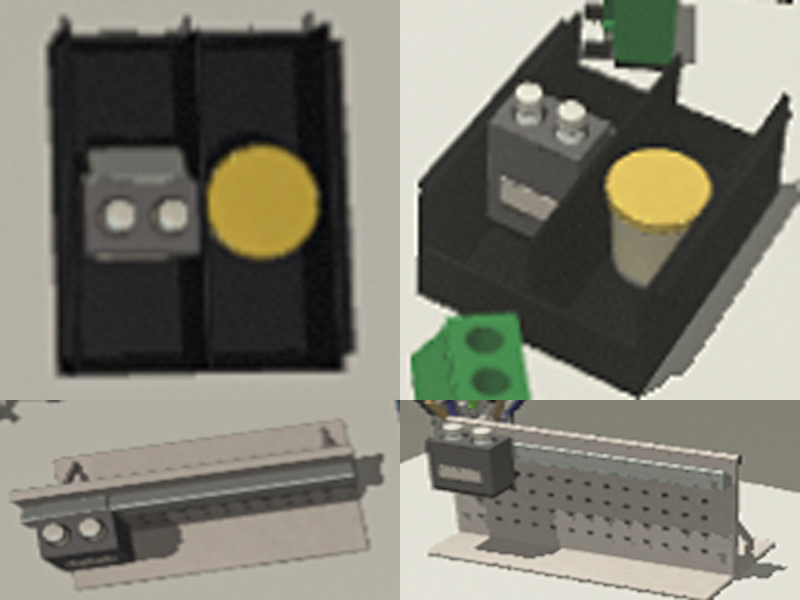

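Run:
```python
from h import *
t=cv2.imread("pics/top0.png"); D=np.load("pics/top0.npy"); P=cloud("top",D)
def rect(m,name):
    q=P[m][:,:2].astype(np.float32); (c,s,a)=cv2.minAreaRect(q); print(name,m.sum(),np.round(c,4),np.round(s,4),round(a,2),"z",np.median(P[m][:,2]).round(4)); return q
V,U=np.mgrid[0:480,0:640]
box=lambda u0,u1,v0,v1:(U>=u0)&(U<u1)&(V>=v0)&(V<v1)
z=P[:,:,2]; g=t.max(2)
rect(box(397,425,233,262)&(z>.071)&(z<.082)&(g>70),"racktop")
rect(box(397,427,225,262)&(z>.05)&(z<.1)&(g>70),"rack+strip")
rect(box(386,465,200,290)&(z>.062)&(z<.08)&(g<60),"carrier walls")
rect(box(425,455,230,262)&(z>.05)&(z<.07)&(g>120),"jar")
m=box(195,335,125,210)
bt=m&(z>.177)&(z<.19)&(V<175)&(U>245); rect(bt,"boardtop")
nb=box(200,245,165,200)&(z>.17)&(z<.19); rect(nb,"neighbour top")
# profiles across board
for u in(255,275,295,312):
    print(u,[(v,*(P[v,u]*1000).round(0).astype(int),g[v,u]) for v in range(140,180,2)])
rect(box(185,222,252,288)&(z>.015)&(z<.04),"roll")
# caps
hsv=cv2.cvtColor(t,cv2.COLOR_BGR2HSV)
```

```text
racktop 363 [ 0.5087 -0.196 ] [0.0603 0.0434] 89.03 z 0.0756
rack+strip 568 [ 0.5154 -0.1994] [0.0665 0.0574] 88.52 z 0.0752
carrier walls 825 [ 0.5164 -0.2297] [0.1582 0.1851] 89.94 z 0.0687
jar 481 [ 0.5136 -0.2651] [0.0569 0.0582] 89.96 z 0.0586
boardtop 357 [0.7153 0.0998] [0.012  0.1601] 8.01 z 0.1817
neighbour top 572 [0.6607 0.2345] [0.0622 0.0968] 1.92 z 0.1797
255 [(140, np.int64(801), np.int64(188), np.int64(6), np.uint8(177)), (142, np.int64(800), np.int64(190), np.int64(-5), np.uint8(169)), (144, np.int64(790), np.int64(188), np.int64(7), np.uint8(162)), (146, np.int64(785), np.int64(188), np.int64(8), np.uint8(164)), (148, np.int64(779), np.int64(188), np.int64(9), np.uint8(162)), (150, np.int64(774), np.int64(188), np.int64(8), np.uint8(165)), (152, np.int64(767), np.int64(187), np.int64(12), np.uint8(163)), (154, np.int64(712), np.int64(158), np.int64(183), np.uint8(147)), (156, np.int64(708), np.int64(158), np.int64(181), np.uint8(170)), (158, np.int64(704), np.int64(159), np.int64(178), np.uint8(124)), (160, np.int64(702), np.int64(160), np.int64(169), np.uint8(79)),
[... 3871 characters left out ...]
, (160, np.int64(702), np.int64(34), np.int64(156), np.uint8(72)), (162, np.int64(720), np.int64(37), np.int64(74), np.uint8(73)), (164, np.int64(719), np.int64(38), np.int64(58), np.uint8(83)), (166, np.int64(719), np.int64(39), np.int64(39), np.uint8(81)), (168, np.int64(722), np.int64(40), np.int64(10), np.uint8(101)), (170, np.int64(718), np.int64(40), np.int64(4), np.uint8(168)), (172, np.int64(711), np.int64(40), np.int64(10), np.uint8(167)), (174, np.int64(706), np.int64(40), np.int64(9), np.uint8(168)), (176, np.int64(701), np.int64(40), np.int64(8), np.uint8(167)), (178, np.int64(696), np.int64(41), np.int64(7), np.uint8(169))]
roll 506 [0.4623 0.3202] [0.0674 0.063 ] 88.87 z 0.0257
```

```bash
cat >> h.py <<'E'
def plan(pos,yaw=None,s=None):
    "shift in tool cm and twist deg to bring the TCP to pos with tool y at world yaw"
    s=s or bot.read_state(); M=R.from_rotvec(s["tcp_rot"]).as_matrix()
    y0=np.degrees(np.arctan2(M[1,1],M[0,1])); tw=0 if yaw is None else -((yaw-y0+180)%360-180)
    d=M.T@(np.array(pos)-s["tool_pos"])*100
    print("t",round(s["time"],2),"tcp",s["tool_pos"].round(4),"yaw",round(y0,2),"q",s["q"].round(2),"F",s["wrist_force"].round(1),"w",round(s["width"]*85.4,1),"grip",round(s["grip_force"],1)); print("ROW",d.round(2),round(tw,1))
E
python3 - <<'E'
from h import *
plan((.5154,-.196,.15),0)
print(onz("top",[(327,150),(201,162),(203,158)],.182).round(4))
E
```

```text
t 0.1 tcp [0.1542 0.6565 0.2301] yaw 76.78 q [ 1.3   0.26  1.61  0.    1.27 -0.04] F [-0.1 -1.2 -0. ] w 85.4 grip 0.0
ROW [-54.66 -74.71   8.15] 76.8
[[ 7.167e-01 -6.000e-04  1.820e-01]
 [ 6.971e-01  2.783e-01  1.820e-01]
 [ 7.061e-01  2.739e-01  1.820e-01]]
```

Emit:
step_arm:
  motion:
    - [8.54, -54.7, -74.7, 4, 76.8]
    - [8.54, -54.7, -74.7, 4, 76.8]
    - [8.54, -54.7, -74.7, 4, 76.8]
    - [8.54, -54.7, -74.7, 4, 76.8]
    - [8.54, -54.7, -74.7, 4, 76.8]
    - [8.54, -54.7, -74.7, 4, 76.8]
    - [8.54, -54.7, -74.7, 4, 76.8]
    - [8.54, -54.7, -74.7, 4, 76.8]
    - [8.54, -54.7, -74.7, 4, 76.8]
    - [8.54, -54.7, -74.7, 4, 76.8]
    - [8.54, -54.7, -74.7, 4, 76.8]
    - [8.54, -54.7, -74.7, 4, 76.8]
    - [8.54, -54.7, -74.7, 4, 76.8]
    - [8.54, -54.7, -74.7, 4, 76.8]
    - [8.54, -54.7, -74.7, 4, 76.8]
    - [8.54, -54.7, -74.7, 4, 76.8]
    - [8.54, -54.7, -74.7, 4, 76.8]
    - [8.54, -54.7, -74.7, 8.1, 76.8]
    - [8.54, -54.7, -74.7, 8.1, 76.8]
    - [8.54, -54.7, -74.7, 8.1, 76.8]

```text
time: 2.1
tool_pos: [0.5149, -0.198, 0.1465]
tcp_rot: [-2.223, -2.214, 0.004]
wrist_force: [-0.4, 0.8, -1.0]
width: 0.998
grip_force: 0.0
```

Run:
```python
from h import *
p,d=bot.read_camera("scene"); cv2.imwrite("pics/s1.png",cv2.resize(p[230:380,330:480,::-1],(600,600)))
P=cloud("scene",d); t=p.max(2)
V,U=np.mgrid[0:480,0:640]
m=(P[...,2]>.07)&(P[...,2]<.082)&(P[...,0]>.46)&(P[...,0]<.56)&(P[...,1]>-.245)&(P[...,1]<-.16)&(t>60)
q=P[m]; print(m.sum(),q.min(0).round(3),q.max(0).round(3),np.median(q,0).round(3),cv2.minAreaRect(q[:,:2].astype(np.float32)))
plan((.5154,-.196,.031),0)
```

```text
295 [ 0.48  -0.233  0.07 ] [ 0.525 -0.168  0.082] [ 0.496 -0.203  0.075] ((0.5032646059989929, -0.20123057067394257), (0.06433428823947906, 0.04580622911453247), 85.59449768066406)
t 2.15 tcp [ 0.5147 -0.1962  0.1478] yaw -0.2 q [-0.41  0.1   1.96  0.    1.09 -0.41] F [-1.4  0.2  0.6] w 85.5 grip 0.0
ROW [ 0.    0.12 11.68] -0.2
```

View pics/s1.png

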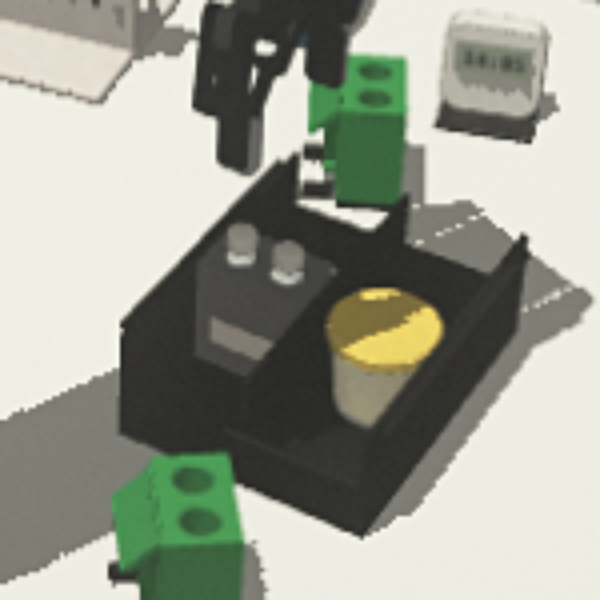

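Emit:
step_arm:
  motion:
    - [8.54, 0.1, 0, 4, 0]
    - [8.54, 0.1, 0, 7, 0]
    - [8.54, 0.1, 0, 9.5, 0]
    - [8.54, 0.1, 0, 11.7, 0]
    - [8.54, 0.1, 0, 11.7, 0]
    - [8.54, 0.1, 0, 11.7, 0]
    - [5, 0.1, 0, 11.7, 0]
    - [5, 0.1, 0, 11.7, 0]
    - [5, 0.1, 0, 11.7, 0]
    - [5, 0.1, 0, 11.7, 0]
    - [5, 0.1, 0, 11.7, 0]
    - [5, 0.1, 0, 11.7, 0]
  force: 45

```text
time: 3.35
tool_pos: [0.5168, -0.1945, 0.0355]
tcp_rot: [2.221, 2.22, 0.001]
wrist_force: [-2.1, 1.6, 7.1]
width: 0.658
grip_force: 46.7
```

Emit:
step_arm:
  motion:
    - [5, 0, 0, -1, 0]
    - [5, 0, 0, -3, 0]
    - [5, 0, 0, -5.5, 0]
    - [5, 0, 0, -8, 0]
    - [5, 0, 0, -11, 0]
    - [5, 0, 0, -11, 0]
    - [5, 0, 0, -11, 0]

```text
time: 4.05
tool_pos: [0.5166, -0.1945, 0.1443]
tcp_rot: [2.22, 2.219, 0.001]
wrist_force: [0.2, 0.8, -2.5]
width: 0.656
grip_force: 48.5
```

Run:
```python
from h import *
p,d=bot.read_camera("scene"); cv2.imwrite("pics/s2.png",cv2.resize(p[200:380,330:510,::-1],(600,600)))
plan((.509,.07,.15),7.8)
```

```text
t 4.1 tcp [ 0.5155 -0.194   0.1428] yaw -0.03 q [-0.41  0.1   1.96  0.    1.08 -0.4 ] F [-0.1 -0.3 -2.7] w 55.9 grip 48.5
ROW [26.4  -0.66 -0.71] -7.8
```

View pics/s2.png

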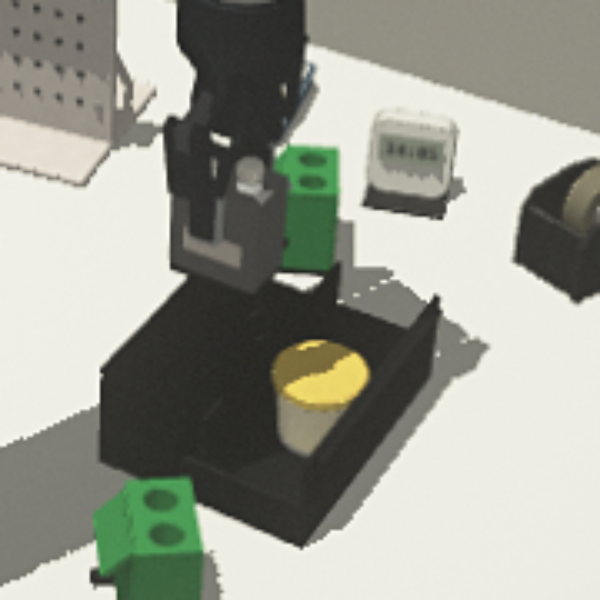

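Emit:
step_arm:
  motion:
    - [5, 4, 0, 0, -1]
    - [5, 8, -0.2, 0, -2]
    - [5, 12, -0.4, 0, -4]
    - [5, 16, -0.6, 0, -6]
    - [5, 20, -0.7, 0, -7.8]
    - [5, 24, -0.7, 0, -7.8]
    - [5, 26.4, -0.7, 0, -7.8]
    - [5, 26.4, -0.7, 3, -7.8]
    - [5, 26.4, -0.7, 6, -7.8]
    - [5, 26.4, -0.7, 8.5, -7.8]
    - [5, 26.4, -0.7, 10, -7.8]
    - [5, 26.4, -0.7, 10.5, -7.8]
    - [5, 26.4, -0.7, 10.8, -7.8]
    - [5, 26.4, -0.7, 11.0, -7.8]
    - [5, 26.4, -0.7, 11.0, -7.8]

```text
time: 5.6
tool_pos: [0.5097, 0.0698, 0.0337]
tcp_rot: [2.065, 2.366, 0.001]
wrist_force: [-0.6, 0.1, -1.6]
width: 0.663
grip_force: 48.5
```

Emit:
step_arm:
  motion:
    - [5, 0, 0, 0.15, 0]
    - [5, 0, 0, 0.15, 0]

```text
time: 5.8
tool_pos: [0.5097, 0.0698, 0.0324]
tcp_rot: [2.065, 2.366, 0.001]
wrist_force: [-0.0, 0.3, -2.3]
width: 0.66
grip_force: 48.5
```

Emit:
step_arm:
  motion:
    - [5, 0, 0, 0.15, 0]
    - [5, 0, 0, 0.3, 0]
    - [5, 0, 0, 0.3, 0]

```text
time: 6.1
tool_pos: [0.5098, 0.0699, 0.0315]
tcp_rot: [2.065, 2.367, 0.001]
wrist_force: [-6.6, 0.1, 15.7]
width: 0.655
grip_force: 51.7
```

Emit:
step_arm:
  motion:
    - [5, 0, 0, -0.2, 0]
    - [8.54, 0, 0, -0.2, 0]
    - [8.54, 0, 0, -0.2, 0]
    - [8.54, 0, 0, -0.2, 0]
    - [8.54, 0, 0, -0.2, 0]
    - [8.54, 0, 0, -3, 0]
    - [8.54, 0, 0, -7, 0]
    - [8.54, 0, 0, -12, 0]
    - [8.54, 0, 0, -12, 0]
    - [8.54, 0, 0, -12, 0]

```text
time: 7.1
tool_pos: [0.5106, 0.0699, 0.1507]
tcp_rot: [2.064, 2.365, 0.005]
wrist_force: [-0.6, 0.5, -0.9]
width: 1.0
grip_force: 0.0
```

Run:
```python
from h import *
p,d=bot.read_camera("scene"); cv2.imwrite("pics/s3.png",cv2.resize(p[150:350,210:450,::-1],(720,600)))
P=cloud("scene",d); t=p.max(2)
m=(P[...,2]>.066)&(P[...,2]<.078)&(abs(P[...,0]-.5)<.06)&(abs(P[...,1]-.07)<.06)&(t>40)
q=P[m]; print(m.sum(),cv2.minAreaRect(q[:,:2].astype(np.float32)),np.median(q,0))
m=(P[...,2]>.01)&(P[...,2]<.064)&(abs(P[...,0]-.5)<.06)&(abs(P[...,1]-.07)<.06)&(t>40)
q=P[m];print(q.min(0),q.max(0))
plan((.5,.07,.15),97.8)
```

```text
237 ((0.4986781179904938, 0.06161478906869888), (0.04470948874950409, 0.061069849878549576), 1.821590781211853) [0.49301612 0.05969438 0.07074254]
[0.47424104 0.02791359 0.01006136] [0.53905262 0.09331706 0.06392324]
t 7.15 tcp [0.5091 0.0698 0.1488] yaw 7.78 q [ 0.09  0.03  2.03  0.    1.08 -0.05] F [-0.3  0.6 -0.7] w 85.4 grip 0.0
ROW [ 0.14 -0.89 -0.12] -90.0
```

View pics/s3.png

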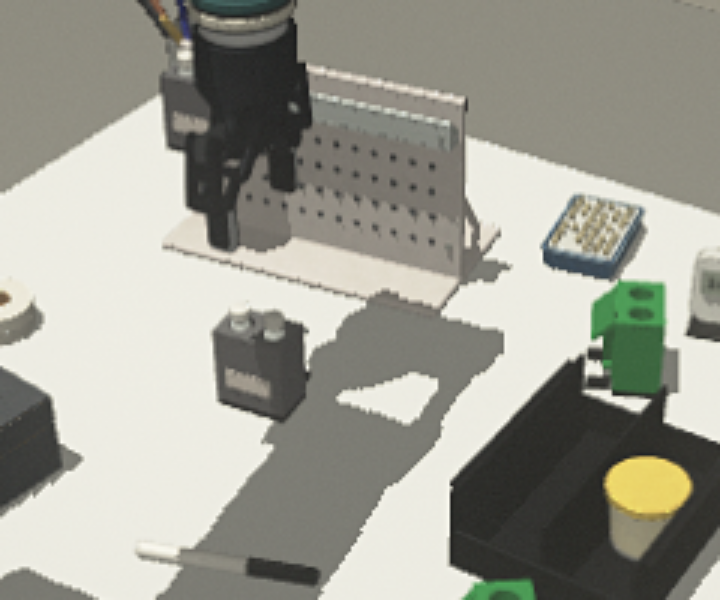

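Emit:
step_arm:
  motion:
    - [8.54, -0.5, -1.7, 0, -8]
    - [8.54, -0.5, -1.7, 0, -16]
    - [8.54, -0.5, -1.7, 0, -24]
    - [8.54, -0.5, -1.7, 0, -32]
    - [8.54, -0.5, -1.7, 0, -40]
    - [8.54, -0.5, -1.7, 0, -48]
    - [8.54, -0.5, -1.7, 0, -56]
    - [8.54, -0.5, -1.7, 0, -64]
    - [8.54, -0.5, -1.7, 0, -72]
    - [8.54, -0.5, -1.7, 0, -80]
    - [8.54, -0.5, -1.7, 0, -88]
    - [8.54, -0.5, -1.7, 0, -90]
    - [8.54, -0.5, -1.7, 0, -90]
    - [8.54, -0.5, -1.7, 0, -90]

```text
time: 8.55
tool_pos: [0.4917, 0.0624, 0.147]
tcp_rot: [0.211, -3.131, 0.0]
wrist_force: [0.8, -0.2, 0.7]
width: 1.003
grip_force: 0.0
```

Run:
```python
from h import *
plan((.4916,.0638,.035),97.8)
```

```text
t 8.55 tcp [0.4917 0.0624 0.147 ] yaw 97.72 q [ 0.08 -0.    2.07 -0.    1.08 -1.63] F [ 0.8 -0.2  0.7] w 85.7 grip 0.0
ROW [-0.04  0.14 11.2 ] -0.1
```

Emit:
step_arm:
  motion:
    - [8.54, 0, 0.1, 4, 0]
    - [8.54, 0, 0.1, 7, 0]
    - [8.54, 0, 0.1, 9.5, 0]
    - [8.54, 0, 0.1, 11.2, 0]
    - [8.54, 0, 0.1, 11.2, 0]
    - [8.54, 0, 0.1, 11.2, 0]
    - [5.5, 0, 0.1, 11.2, 0]
    - [5.5, 0, 0.1, 11.2, 0]
    - [5.5, 0, 0.1, 11.2, 0]
    - [5.5, 0, 0.1, 11.2, 0]
    - [5.5, 0, 0.1, 11.2, 0]
    - [5.5, 0, 0.1, 11.2, 0]
  force: 30

```text
time: 9.75
tool_pos: [0.4942, 0.0637, 0.0383]
tcp_rot: [-0.213, 3.132, 0.0]
wrist_force: [-0.8, 0.8, 6.5]
width: 0.697
grip_force: 33.9
```

Emit:
step_arm:
  motion:
    - [5.5, 0, 0, -1, 0]
    - [5.5, 0, 0, -3, 0]
    - [5.5, 0, 0, -6, 0]
    - [5.5, 0, 0, -10, 0]
    - [5.5, 0, 0, -13, 0]
    - [5.5, 0, 0, -15.2, 0]
    - [5.5, 0, 0, -15.2, 0]
    - [5.5, 0, 0, -15.2, 0]

```text
time: 10.55
tool_pos: [0.4924, 0.0634, 0.1885]
tcp_rot: [0.213, -3.134, 0.0]
wrist_force: [-0.5, 0.7, -2.9]
width: 0.701
grip_force: 33.3
```

Run:
```python
from h import *
plan((.621,.081,.188),97.8)
```

```text
t 10.55 tcp [0.4924 0.0634 0.1885] yaw 97.78 q [ 0.08 -0.04  2.03 -0.    1.16 -1.63] F [-0.5  0.7 -2.9] w 59.8 grip 33.3
ROW [-12.98   0.     0.04] -0.0
```

Emit:
step_arm:
  motion:
    - [5.5, -3, 0, 0, 0]
    - [5.5, -6, 0, 0, 0]
    - [5.5, -9, 0, 0, 0]
    - [5.5, -12, 0, 0, 0]
    - [5.5, -13, 0, 0, 0]
    - [5.5, -13, 0, 0, 0]
    - [5.5, -13, 0, 0, 0]

```text
time: 11.25
tool_pos: [0.6196, 0.0809, 0.1868]
tcp_rot: [0.213, -3.13, 0.0]
wrist_force: [-0.2, 0.6, -2.0]
width: 0.695
grip_force: 33.2
```

Run:
```python
from h import *
p,d=bot.read_camera("scene"); cv2.imwrite("pics/s4.png",cv2.resize(p[130:270,230:390,::-1],(800,600),interpolation=2))
plan((.621,.081,.188),97.8)
```

```text
t 11.3 tcp [0.6197 0.0809 0.1874] yaw 97.78 q [ 0.09  0.2   1.76 -0.    1.18 -1.62] F [ 0.7  0.5 -3.5] w 59.7 grip 33.2
ROW [-0.13 -0.01 -0.06] -0.0
```

View pics/s4.png

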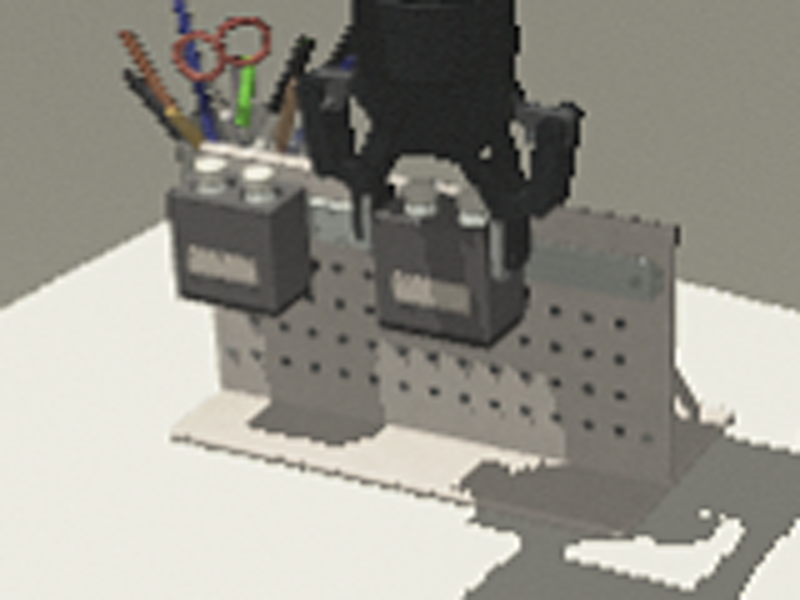

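Emit:
step_arm:
  motion:
    - [5.5, -1, 0, 0, 0]
    - [5.5, -1.8, 0, 0, 0]
    - [5.5, -2, 0, 0, 0]
    - [5.5, -2, 0, 0, 0]

```text
time: 11.7
tool_pos: [0.6419, 0.0838, 0.1891]
tcp_rot: [-0.213, 3.134, 0.0]
wrist_force: [-0.4, -0.5, -2.0]
width: 0.699
grip_force: 33.2
```

Emit:
step_arm:
  motion:
    - [5.5, -0.2, 0, 0, 0]
    - [5.5, -0.4, 0, 0, 0]
    - [5.5, -0.4, 0, 0, 0]

```text
time: 12.0
tool_pos: [0.6456, 0.0843, 0.1888]
tcp_rot: [-0.213, 3.134, -0.0]
wrist_force: [-0.7, -1.3, -2.5]
width: 0.698
grip_force: 33.2
```

Emit:
step_arm:
  motion:
    - [5.5, -0.2, 0, 0, 0]
    - [5.5, -0.4, 0, 0, 0]
    - [5.5, -0.4, 0, 0, 0]

```text
time: 12.3
tool_pos: [0.6477, 0.0847, 0.1886]
tcp_rot: [0.213, -3.13, 0.001]
wrist_force: [-5.1, -1.7, 1.2]
width: 0.699
grip_force: 33.6
```

Emit:
step_arm:
  motion:
    - [5.5, -0.3, 0, -0.25, 0]
    - [5.5, -0.6, 0, -0.5, 0]
    - [5.5, -0.9, 0, -0.75, 0]
    - [5.5, -1.2, 0, -0.93, 0]
    - [5.5, -1.2, 0, -0.93, 0]

```text
time: 12.8
tool_pos: [0.6606, 0.0865, 0.1974]
tcp_rot: [0.213, -3.132, 0.0]
wrist_force: [-4.0, 0.4, -4.3]
width: 0.698
grip_force: 33.6
```

Emit:
step_arm:
  motion:
    - [5.5, -0.4, 0, -0.25, 0]
    - [5.5, -0.8, 0, -0.45, 0]
    - [5.5, -1.2, 0, -0.6, 0]
    - [5.5, -1.5, 0, -0.72, 0]
    - [5.5, -1.8, 0, -0.8, 0]
    - [5.5, -1.8, 0, -0.8, 0]

```text
time: 13.4
tool_pos: [0.6796, 0.089, 0.2062]
tcp_rot: [-0.213, 3.134, 0.0]
wrist_force: [-3.5, -1.0, -4.4]
width: 0.7
grip_force: 33.5
```

Run:
```python
from h import *
p,d=bot.read_camera("scene"); cv2.imwrite("pics/s5.png",cv2.resize(p[120:260,230:390,::-1],(800,600),interpolation=2))
np.save("pics/s5.npy",d); np.save("pics/s5p.npy",p)
plan((.621,.081,.188),97.8)
```

```text
t 13.45 tcp [0.6795 0.089  0.2062] yaw 97.78 q [ 0.09  0.3   1.61  0.    1.24 -1.61] F [-3.7 -0.8 -4.8] w 59.6 grip 33.5
ROW [ 5.91 -0.    1.82] -0.0
```

View pics/s5.png

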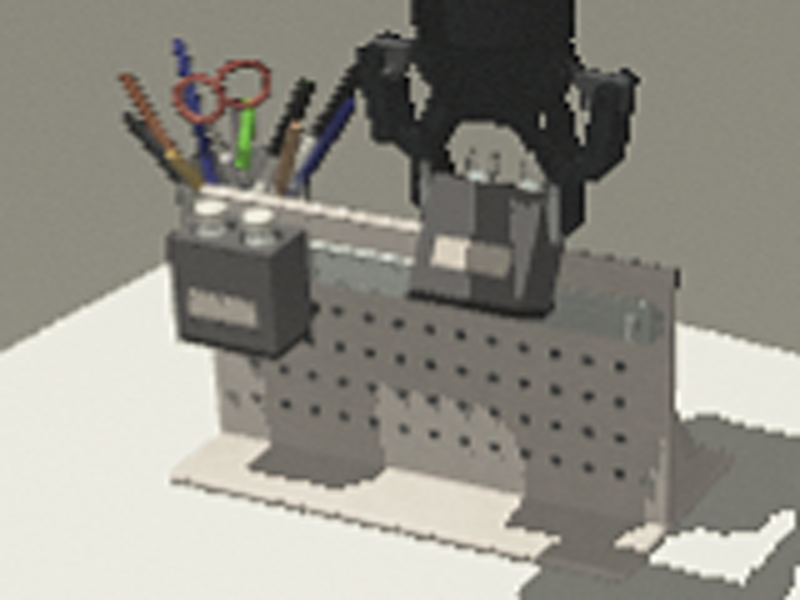

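```bash
cat >> h.py <<'E'
SX=np.array([.991,.136,0]); SY=np.array([-.136,.991,0]); BAY=np.array([.6953,.0908,.170])
def tilt(d,u0,u1,v0,v1):
    P=cloud("scene",d)[v0:v1,u0:u1].reshape(-1,3); Q=(P-BAY)@np.c_[SX,SY,[0,0,1]]*1000
    c=np.median(Q,0)
    for _ in range(4):
        w=np.linalg.svd(Q-Q.mean(0))[2][2] if len(Q)<5000 else None
        r=abs((Q-Q.mean(0))@w); Q=Q[r<max(2.5,np.median(r)*2)]
    w=w*np.sign(-w[0]); print("n",len(Q),"face centre bay",Q.mean(0).round(1),"normal",w.round(3),"tilt",np.degrees(np.arctan2(w[2],-w[0])).round(1)); return Q.mean(0),w
E
python3 - <<'E'
from h import *
d=np.load("pics/s5.npy")
tilt(d,318,336,164,186)
E
```

```text
n 396 face centre bay [-45.5  -9.6  49.8] normal [-0.455  0.89   0.02 ] tilt 2.5
```

Run:
```python
from h import *
d=np.load("pics/s5.npy"); P=cloud("scene",d)
Q=(P-BAY)@np.c_[SX,SY,[0,0,1]]*1000
for v in range(160,194,3): print(v,[tuple(Q[v,u].round(0).astype(int).tolist()) for u in (318,324,330,336)])
A=Q[166:186,318:338].reshape(-1,3)
# x = a + b z + c y
B=np.c_[np.ones(len(A)),A[:,2],A[:,1]]; k=np.ones(len(A),bool)
for _ in range(6):
    s=np.linalg.lstsq(B[k],A[k,0],rcond=None)[0]; r=abs(A[:,0]-B@s); k=r<max(2,1.5*np.median(r))
print(s,k.sum(),np.degrees(np.arctan(s[1])))
```

```text
160 [(-15, 28, 67), (-15, 12, 70), (284, 147, -91), (-9, -18, 73)]
163 [(-31, 20, 67), (-28, 6, 69), (-23, -8, 70), (-14, -20, 68)]
166 [(-34, 19, 61), (-31, 4, 63), (-30, -11, 65), (-27, -26, 67)]
169 [(-39, 16, 56), (-34, 3, 57), (-35, -14, 60), (-33, -29, 63)]
172 [(-38, 17, 47), (-33, 4, 48), (-36, -14, 53), (-1173, -590, 710)]
175 [(-43, 15, 42), (-41, -1, 45), (-42, -17, 49), (-39, -31, 50)]
178 [(-52, 10, 39), (-44, -2, 38), (-40, -16, 39), (-42, -33, 44)]
181 [(-50, 11, 30), (-47, -4, 32), (-46, -19, 34), (-38, -31, 33)]
184 [(-51, 11, 22), (-51, -5, 26), (-44, -18, 25), (-39, -31, 26)]
187 [(-56, 9, 17), (-52, -5, 18), (-52, -21, 22), (-40, -32, 18)]
190 [(-62, 6, 13), (-54, -6, 11), (-50, -20, 12), (-45, -34, 13)]
193 [(13, 46, -43), (17, 31, -42), (-55, -23, 7), (-42, -33, 3)]
[-6.10936790e+01  4.63153565e-01 -9.07672217e-03] 268 24.85138161999567
```

```bash
cat >> h.py <<'E'
def bayc(P): return (P-BAY)@np.c_[SX,SY,[0,0,1]]*1000
def face(d,u0,u1,v0,v1,show=True):
    A=bayc(cloud("scene",d))[v0:v1,u0:u1].reshape(-1,3); B=np.c_[np.ones(len(A)),A[:,2],A[:,1]]
    k=abs(A[:,0]-np.median(A[:,0]))<25
    for _ in range(6):
        s=np.linalg.lstsq(B[k],A[k,0],rcond=None)[0]; r=abs(A[:,0]-B@s); k=r<max(2,1.5*np.median(r[k]))
    print("x=%.1f+%.3f z+%.3f y"%tuple(s),k.sum(),"tilt %.1f"%np.degrees(np.arctan(s[1])),"mean",A[k].mean(0).round(1)); return s
def meet(px,s):
    o,d=rays("scene",px); o=bayc(o); d=d@np.c_[SX,SY,[0,0,1]]
    n=np.array([1,-s[2],-s[1]]); return (o+d*((s[0]-o@n)/(d@n))[:,None]).round(1)
E
python3 - <<'E'
from h import *
d=np.load("pics/s5.npy")
s=face(d,266,284,178,198); print("neighbour",meet([(263.8,176),(291,179),(265,197)],s))
for b in((318,338,166,186),(316,337,170,188),(318,330,164,188)):
    s=face(d,*b); 
print("ours TL,TR,BL,BR",meet([(315,160.1),(339,164.3),(311.6,189.3),(340.5,192.5)],s))
E
```

```text
x=-41.5+-0.009 z+-0.016 y 205 tilt -0.5 mean [-43.6 140.5 -20. ]
neighbour [[-44.3 169.7   6.7]
 [-43.1  90.7  14.7]
 [-43.8 171.9 -55.3]]
x=-62.2+0.478 z+-0.032 y 193 tilt 25.5 mean [-40.   -9.2  45.9]
x=-62.7+0.487 z+-0.036 y 178 tilt 26.0 mean [-43.9  -6.9  38.2]
x=-63.5+0.499 z+0.062 y 146 tilt 26.5 mean [-41.6  -0.2  44.1]
ours TL,TR,BL,BR [[-26.2  30.5  71. ]
 [-28.6 -34.7  74.3]
 [-58.   25.4   8. ]
 [-58.1 -52.2  17.2]]
```

Emit:
step_arm:
  motion:
    - [5.5, -0.3, 0, -0.1, 0]
    - [5.5, -0.3, 0, -0.1, 0]
    - [5.5, 0.1, 0, -0.1, 0]
    - [5.5, 0.1, 0, 0.5, 0]
    - [5.5, 0.1, 0, 1.1, 0]
    - [5.5, 0.1, 0, 1.6, 0]
    - [5.5, 0.1, 0, 1.6, 0]

```text
time: 14.15
tool_pos: [0.6777, 0.0888, 0.1888]
tcp_rot: [0.213, -3.133, 0.0]
wrist_force: [-0.0, 0.4, -2.4]
width: 0.7
grip_force: 33.8
```

Run:
```python
from h import *
p,d=bot.read_camera("scene"); cv2.imwrite("pics/s6.png",cv2.resize(p[120:260,230:390,::-1],(800,600),interpolation=2))
np.save("pics/s6.npy",d)
for b in((318,338,172,190),(316,337,174,192),(318,330,170,192)): face(d,*b)
plan((.621,.081,.188),97.8)
```

```text
x=-57.8+0.516 z+-0.032 y 160 tilt 27.3 mean [-40.7  -9.5  32.6]
x=-57.9+0.505 z+-0.044 y 169 tilt 26.8 mean [-43.8  -6.8  27.2]
x=-58.0+0.506 z+0.092 y 126 tilt 26.8 mean [-43.2  -0.5  29.5]
t 14.2 tcp [0.6779 0.0888 0.1892] yaw 97.77 q [ 0.09  0.31  1.63  0.    1.21 -1.61] F [-0.  -0.1 -1.8] w 59.5 grip 33.8
ROW [ 5.74 -0.    0.13] -0.0
```

View pics/s6.png

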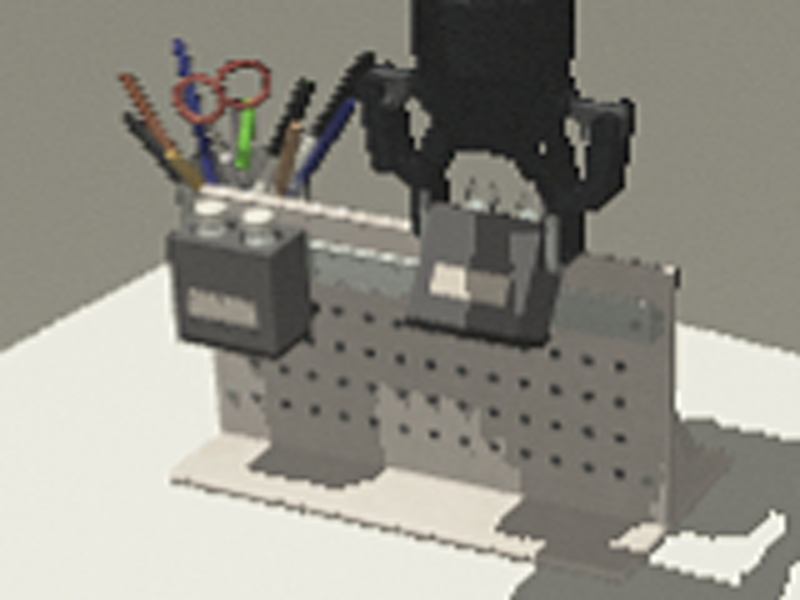

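Emit:
step_arm:
  motion:
    - [5.5, 0, 0, 0.5, 0]
    - [5.5, 0, 0, 1.0, 0]
    - [5.5, 0, 0, 1.2, 0]
    - [5.5, 0, 0, 1.2, 0]

```text
time: 14.6
tool_pos: [0.6777, 0.0888, 0.1772]
tcp_rot: [0.213, -3.133, 0.0]
wrist_force: [0.2, -0.0, -2.1]
width: 0.701
grip_force: 33.8
```

Emit:
step_arm:
  motion:
    - [5.5, 0, 0, 0.2, 0]
    - [5.5, 0, 0, 0.3, 0]
    - [5.5, 0, 0, 0.3, 0]

```text
time: 14.9
tool_pos: [0.6781, 0.0888, 0.175]
tcp_rot: [0.213, -3.134, 0.0]
wrist_force: [0.4, 0.1, -2.8]
width: 0.697
grip_force: 33.8
```

Emit:
step_arm:
  motion:
    - [5.5, 0, 0, 0.2, 0]
    - [5.5, 0, 0, 0.3, 0]
    - [5.5, 0, 0, 0.3, 0]

```text
time: 15.2
tool_pos: [0.6779, 0.0888, 0.1718]
tcp_rot: [0.213, -3.134, 0.0]
wrist_force: [-0.1, 0.2, -2.0]
width: 0.697
grip_force: 33.8
```

Emit:
step_arm:
  motion:
    - [5.5, 0, 0, 0.15, 0]
    - [5.5, 0, 0, 0.3, 0]
    - [5.5, 0, 0, 0.3, 0]

```text
time: 15.5
tool_pos: [0.6784, 0.0888, 0.1692]
tcp_rot: [-0.213, 3.134, 0.0]
wrist_force: [-0.1, 0.4, -1.2]
width: 0.695
grip_force: 33.9
```

Emit:
step_arm:
  motion:
    - [5.5, 0, 0, 0.15, 0]
    - [5.5, 0, 0, 0.25, 0]
    - [5.5, 0, 0, 0.25, 0]

```text
time: 15.8
tool_pos: [0.6787, 0.0889, 0.1687]
tcp_rot: [-0.213, 3.132, -0.0]
wrist_force: [-1.8, -0.7, 5.0]
width: 0.697
grip_force: 34.7
```

Emit:
step_arm:
  motion:
    - [5.5, 0.12, 0, 0.2, 0]
    - [5.5, 0.23, 0, 0.4, 0]
    - [5.5, 0.34, 0, 0.6, 0]
    - [5.5, 0.34, 0, 0.6, 0]

```text
time: 16.2
tool_pos: [0.6778, 0.0887, 0.167]
tcp_rot: [-0.213, 3.125, 0.0]
wrist_force: [-4.1, -0.3, 16.4]
width: 0.698
grip_force: 36.3
```

Emit:
step_arm:
  motion:
    - [5.5, 0.1, 0, 0.2, 0]
    - [5.5, 0.2, 0, 0.4, 0]
    - [5.5, 0.27, 0, 0.57, 0]
    - [5.5, 0.27, 0, 0.57, 0]

```text
time: 16.6
tool_pos: [0.6744, 0.0882, 0.1603]
tcp_rot: [-0.213, 3.127, 0.0]
wrist_force: [-5.0, -0.3, 14.3]
width: 0.693
grip_force: 36.7
```

Run:
```python
from h import *
p,d=bot.read_camera("scene"); cv2.imwrite("pics/s7.png",cv2.resize(p[120:260,230:390,::-1],(800,600),interpolation=2))
np.save("pics/s7.npy",d)
for b in((318,338,180,200),(314,335,182,202),(318,330,180,202)): face(d,*b)
plan((.621,.081,.188),97.8)
```

```text
x=-42.1+0.325 z+-0.003 y 181 tilt 18.0 mean [-40.   -7.1   6.4]
x=-42.8+0.307 z+0.030 y 196 tilt 17.0 mean [-42.6  -1.2   0.5]
x=-42.9+0.316 z+0.056 y 139 tilt 17.5 mean [-42.2   1.8   2. ]
t 16.65 tcp [0.6744 0.0882 0.1603] yaw 97.8 q [ 0.09  0.32  1.67 -0.    1.15 -1.61] F [-4.7 -0.6 14.5] w 59.6 grip 36.7
ROW [ 5.37  0.01 -2.81] -0.0
```

View pics/s7.png

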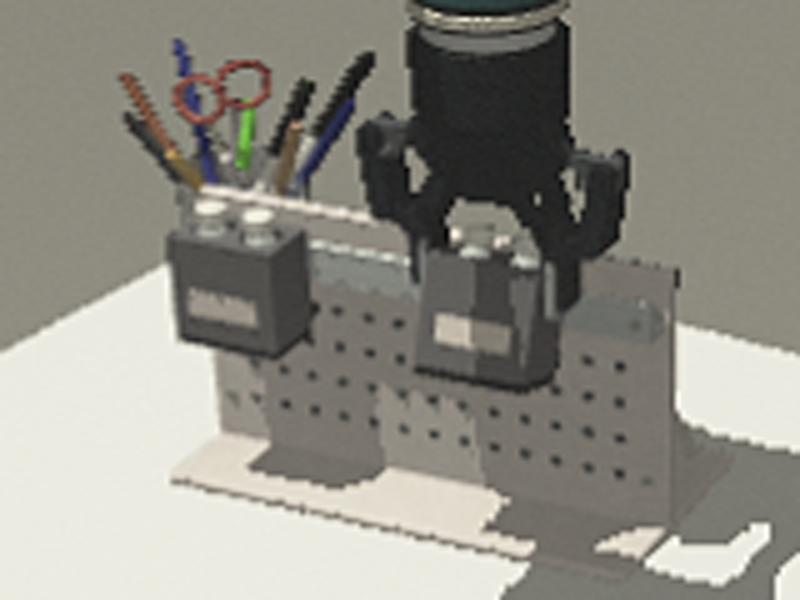

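Emit:
step_arm:
  motion:
    - [5.5, 0.06, 0, 0.15, 0]
    - [5.5, 0.12, 0, 0.3, 0]
    - [5.5, 0.18, 0, 0.5, 0]
    - [5.5, 0.18, 0, 0.5, 0]
  force: 22

```text
time: 17.05
tool_pos: [0.6725, 0.0879, 0.1544]
tcp_rot: [-0.213, 3.128, 0.0]
wrist_force: [-3.2, -0.0, 11.3]
width: 0.695
grip_force: 37.0
```

Run:
```python
from h import *
p,d=bot.read_camera("scene"); np.save("pics/s8.npy",d)
for b in((318,338,182,202),(316,335,184,204),(318,330,182,204)): face(d,*b)
```

```text
x=-41.9+0.215 z+-0.009 y 183 tilt 12.1 mean [-42.   -8.4  -0.6]
x=-42.2+0.200 z+-0.007 y 210 tilt 11.3 mean [-43.3  -3.8  -5.6]
x=-41.9+0.225 z+-0.012 y 126 tilt 12.7 mean [-43.    0.6  -4.3]
```

Emit:
step_arm:
  motion:
    - [5.5, 0.05, 0, 0.15, 0]
    - [5.5, 0.1, 0, 0.3, 0]
    - [5.5, 0.15, 0, 0.5, 0]
    - [5.5, 0.15, 0, 0.5, 0]

```text
time: 17.5
tool_pos: [0.6714, 0.0878, 0.1491]
tcp_rot: [-0.213, 3.127, 0.0]
wrist_force: [-1.7, 0.7, 8.8]
width: 0.695
grip_force: 37.4
```

Run:
```python
from h import *
p,d=bot.read_camera("scene"); np.save("pics/s8.npy",d)
for b in((318,338,184,204),(316,335,186,206),(318,330,184,206)): face(d,*b)
```

```text
x=-40.8+0.119 z+-0.015 y 194 tilt 6.8 mean [-41.6  -7.9  -7.1]
x=-41.0+0.094 z+-0.021 y 212 tilt 5.4 mean [-42.   -2.9 -11.3]
x=-41.0+0.101 z+0.059 y 147 tilt 5.8 mean [-42.    2.5 -11.6]
```

Emit:
step_arm:
  motion:
    - [5.5, 0.03, 0, 0.15, 0]
    - [5.5, 0.06, 0, 0.3, 0]
    - [5.5, 0.08, 0, 0.45, 0]
    - [5.5, 0.08, 0, 0.45, 0]

```text
time: 17.95
tool_pos: [0.6712, 0.0877, 0.147]
tcp_rot: [-0.214, 3.126, -0.0]
wrist_force: [-4.6, 0.3, 18.6]
width: 0.699
grip_force: 38.4
```

Run:
```python
from h import *
p,d=bot.read_camera("scene"); np.save("pics/s8.npy",d)
for b in((318,338,184,204),(316,335,186,206),(318,330,184,206)): face(d,*b)
```

```text
x=-41.1+0.075 z+-0.012 y 170 tilt 4.3 mean [-41.7  -4.8  -8.5]
x=-41.7+0.054 z+0.021 y 204 tilt 3.1 mean [-42.4   0.4 -12.8]
x=-41.5+0.070 z+0.049 y 141 tilt 4.0 mean [-42.4   2.2 -12.7]
```

Emit:
step_arm:
  motion:
    - [5.5, 0, 0, -0.15, 0]
    - [8.54, 0, 0, -0.15, 0]
    - [8.54, 0, 0, -0.15, 0]
    - [8.54, 0, 0, -0.15, 0]
    - [8.54, 0, 0, -0.15, 0]
    - [8.54, 0, 0, -0.15, 0]

```text
time: 18.6
tool_pos: [0.6676, 0.0874, 0.1411]
tcp_rot: [0.213, -3.133, -0.0]
wrist_force: [-0.4, 0.2, -0.7]
width: 1.001
grip_force: 0.0
```

Run:
```python
from h import *
p,d=bot.read_camera("scene"); np.save("pics/s8.npy",d)
for b in((318,338,184,204),(316,335,186,206),(318,330,184,206)): face(d,*b)
plan((.6,.08,.3))
```

```text
x=-40.5+0.112 z+-0.011 y 155 tilt 6.4 mean [-41.6  -6.9  -9.8]
x=-41.6+0.042 z+-0.039 y 190 tilt 2.4 mean [-42.1  -0.5 -13.4]
x=-40.9+0.085 z+0.057 y 129 tilt 4.9 mean [-42.1   1.7 -14. ]
t 18.65 tcp [0.6677 0.0874 0.1412] yaw 97.77 q [ 0.09  0.33  1.69 -0.    1.12 -1.61] F [ 0.3 -0.1  0.7] w 85.3 grip 0.0
ROW [  6.82   0.18 -15.87] 0
```

Emit:
step_arm:
  motion:
    - [8.54, 0, 0, -1, 0]
    - [8.54, 0, 0, -4, 0]
    - [8.54, 0, 0, -8, 0]
    - [8.54, 0, 0, -12, 0]
    - [8.54, 4, 0, -16, 0]
    - [8.54, 8, 0, -18, 0]
    - [8.54, 12, 0, -18, 0]
    - [8.54, 16, 0, -18, 0]
    - [8.54, 16, -4, -18, 0]
    - [8.54, 16, -8, -18, 0]
    - [8.54, 16, -12, -18, 0]
    - [8.54, 16, -16, -18, 0]
    - [8.54, 16, -16, -18, 0]
    - [8.54, 16, -16, -18, 0]

```text
time: 20.05
tool_pos: [0.5311, -0.0934, 0.3224]
tcp_rot: [-0.209, 3.134, 0.001]
wrist_force: [0.8, -1.0, -0.6]
width: 0.997
grip_force: 0.0
```

Run:
```python
from h import *
ds=[];dt=[]
for i in range(6):
    p,d=bot.read_camera("scene"); ds.append(d); q,e=bot.read_camera("top"); dt.append(e)
d=np.median(ds,0); np.save("pics/s9.npy",d); np.save("pics/s9p.npy",p); e=np.median(dt,0); np.save("pics/t9.npy",e); np.save("pics/t9p.npy",q)
for b in((318,338,184,204),(314,335,186,206),(318,330,184,206),(266,284,178,198)): face(d,*b)
Q=bayc(cloud("top",e)); g=q.max(2)
for nm,y in(("ours",0),("neigh",135)):
    m=(abs(Q[...,2]-12)<7)&(Q[...,0]<-2)&(Q[...,0]>-60)&(abs(Q[...,1]-y)<40); A=Q[m]
    r=cv2.minAreaRect(A[:,:2].astype(np.float32)); B=np.c_[np.ones(len(A)),A[:,0]+23,A[:,1]-y]
    print(nm,len(A),r,np.linalg.lstsq(B,A[:,2],rcond=None)[0].round(3))
    m=(Q[...,2]>18)&(Q[...,2]<45)&(Q[...,0]<-5)&(Q[...,0]>-60)&(abs(Q[...,1]-y)<40); A=Q[m]; print("vials",len(A),A.min(0).round(0),A.max(0).round(0))
```

```text
x=-41.8+0.030 z+-0.004 y 275 tilt 1.7 mean [-42.1  -7.2  -8.9]
x=-42.0+0.026 z+0.002 y 345 tilt 1.5 mean [-42.3   0.2 -13. ]
x=-41.9+0.031 z+0.012 y 203 tilt 1.8 mean [-42.3   1.6 -13.2]
x=-43.2+-0.008 z+-0.008 y 310 tilt -0.4 mean [-44.2 141.3 -20.2]
ours 368 ((-21.125680923461914, 1.0127735137939453), (37.69174575805664, 58.09871292114258), 0.056975703686475754) [ 1.1464e+01 -2.0000e-03  2.0000e-03]
vials 81 [-30. -20.  19.] [-14.  21.  29.]
neigh 389 ((-22.504539489746094, 145.54376220703125), (41.0616569519043, 58.39866256713867), 0.18750306963920593) [1.0486e+01 6.0000e-03 1.4000e-02]
vials 102 [-32. 125.  18.] [-16. 168.  28.]
```

Run:
```python
from h import *
T=BAY-.075*SX; plan((T[0],T[1],.26),97.8)
```

```text
t 20.65 tcp [ 0.5311 -0.0924  0.3219] yaw 97.81 q [-0.22 -0.04  1.77  0.    1.41 -1.93] F [ 0.1 -0.   0.3] w 85.4 grip 0.0
ROW [-11.25  15.92   6.19] 0.0
```

Emit:
step_arm:
  motion:
    - [0, -3, 4, 1, 0]
    - [0, -6, 8, 3, 0]
    - [0, -9, 12, 5, 0]
    - [0, -11.2, 15.9, 6.2, 0]
    - [0, -11.2, 15.9, 6.2, 0]
    - [0, -11.2, 15.9, 10, 0]
    - [0, -11.2, 15.9, 14, 0]
    - [0, -11.2, 15.9, 18, 0]
    - [0, -11.2, 15.9, 19, 0]
    - [0, -11.2, 15.9, 19, 0]
    - [0, -12.2, 15.9, 19, 0]
    - [0, -12.7, 15.9, 19, 0]
    - [0, -12.7, 15.9, 19, 0]

```text
time: 21.95
tool_pos: [0.6385, 0.0822, 0.1349]
tcp_rot: [-0.212, 3.129, 0.0]
wrist_force: [-0.2, 0.4, -0.1]
width: -0.003
grip_force: 0.0
```

Emit:
step_arm:
  motion:
    - [0, -0.2, 0, 0, 0]
    - [0, -0.4, 0, 0, 0]
    - [0, -0.4, 0, 0, 0]

```text
time: 22.25
tool_pos: [0.6397, 0.0826, 0.1322]
tcp_rot: [-0.213, 3.134, 0.0]
wrist_force: [-0.2, -0.3, -0.4]
width: -0.009
grip_force: 0.0
```

Emit:
step_arm:
  motion:
    - [0, -0.1, 0, 0, 0]
    - [0, -0.2, 0, 0, 0]
    - [0, -0.2, 0, 0, 0]

```text
time: 22.55
tool_pos: [0.641, 0.0828, 0.1317]
tcp_rot: [0.213, -3.133, 0.0]
wrist_force: [-1.3, 0.8, 0.3]
width: -0.001
grip_force: 0.0
```

Emit:
step_arm:
  motion:
    - [0, -0.1, 0, 0, 0]
    - [0, -0.2, 0, 0, 0]
    - [0, -0.2, 0, 0, 0]

```text
time: 22.85
tool_pos: [0.6408, 0.0829, 0.1312]
tcp_rot: [0.213, -3.129, 0.0]
wrist_force: [-7.1, -0.3, 3.5]
width: 0.0
grip_force: 0.0
```

Emit:
step_arm:
  motion:
    - [0, -0.1, 0, 0, 0]
    - [0, -0.2, 0, 0, 0]
    - [0, -0.2, 0, 0, 0]

```text
time: 23.15
tool_pos: [0.6407, 0.083, 0.1306]
tcp_rot: [0.213, -3.124, 0.001]
wrist_force: [-13.2, -1.9, 5.1]
width: -0.003
grip_force: 0.0
```

Emit:
step_arm:
  motion:
    - [0, 1, 0, 0, 0]
    - [0, 3, 0, 0, 0]
    - [0, 3, 0, -4, 0]
    - [0, 3, 0, -8, 0]
    - [0, 5, 0, -12, 0]
    - [0, 9, -4, -16, 0]
    - [0, 13, -8, -18, 0]
    - [0, 13, -12, -18, 0]
    - [0, 13, -16, -18, 0]
    - [0, 13, -16, -18, 0]
    - [0, 13, -16, -18, 0]

```text
time: 24.25
tool_pos: [0.5383, -0.094, 0.3121]
tcp_rot: [-0.208, 3.133, 0.0]
wrist_force: [0.7, -0.0, -1.7]
width: 0.003
grip_force: 0.0
```

Run:
```python
from h import *
ds=[];dt=[]
for i in range(8):
    p,d=bot.read_camera("scene"); ds.append(d); q,e=bot.read_camera("top"); dt.append(e)
d=np.median(ds,0); e=np.median(dt,0)
for b in((318,338,184,204),(314,335,186,206),(318,330,184,206),(266,284,178,198)): face(d,*b)
Q=bayc(cloud("top",e))
for nm,y in(("ours",0),("neigh",138)):
    m=(abs(Q[...,2]-12)<7)&(Q[...,0]<-2)&(Q[...,0]>-60)&(abs(Q[...,1]-y)<28); A=Q[m]
    print(nm,len(A),"x",np.percentile(A[:,0],[2,98]).round(1),"z",np.median(A[:,2]).round(1))
# strip/cleat heights behind block: rows across x for ours and neighbour
    for x in range(-45,20,5):
        m=(abs(Q[...,0]-x)<2.5)&(abs(Q[...,1]-y)<24); print(x,m.sum(),np.median(Q[m][:,2]).round(1) if m.any() else "",end=" | ")
    print()
```

```text
x=-41.7+0.035 z+-0.001 y 293 tilt 2.0 mean [-42.1  -6.6  -9.3]
x=-41.8+0.030 z+0.006 y 357 tilt 1.7 mean [-42.2   0.5 -13. ]
x=-41.7+0.037 z+-0.001 y 218 tilt 2.1 mean [-42.2   2.4 -13.3]
x=-41.6+-0.005 z+-0.019 y 329 tilt -0.3 mean [-44.1 140.7 -20.3]
ours 349 x [-39.6  -2.9] z 11.7
-45 35 -169.6 | -40 222 -22.3 | -35 98 -160.7 | -30 90 11.6 | -25 100 10.8 | -20 84 11.0 | -15 41 11.7 | -10 41 11.6 | -5 41 11.4 | 0 38 7.7 | 5 33 2.2 | 10 32 -3.0 | 15 101 -1.9 | 
neigh 332 x [-42.6  -2.9] z 10.7
-45 171 -28.1 | -40 109 -11.4 | -35 95 -5.9 | -30 109 9.5 | -25 99 7.6 | -20 92 4.8 | -15 62 9.8 | -10 71 10.3 | -5 62 9.3 | 0 53 4.0 | 5 49 -1.4 | 10 46 -5.0 | 15 159 -7.5 |
```

```bash
python3 -c "
from h import *
print(bot.finish_job())"
```

```text
the job is handed in; nothing more can be done
None
```

I stood the vial block on the desk and let it go, then regripped it by its sides and hung it locked on the free part of the cleat. It measures about 2° off plumb; nudging the foot did not change that. Both vials are still in it, I did not touch the jar or label roll, and I handed the job in at about 25 s.

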